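Lay the coir brick down in the soaking tray and close the hold-down frame

ROBOT

A 6-joint arm with a two-finger parallel gripper is mounted at the origin on the work surface. World frame = base frame: x ahead of the robot, y to its left, z up, the work surface at z = 0. Lengths are in m, angles in rad, forces in N, time in s.
With the tool pointing down it reaches from about 0.35 to 0.85 m from the base axis. Payload 8.1 kg.
Tool frame: the origin (TCP) lies midway between the tips of the shut fingers; the grasp point (between the pads) lies 19 mm behind it; z points along the fingers, y is the line along which they close (so a half turn about z gives the same grasp; the last joint's range is limited). The gripper opens to 85 mm and grips with 20 to 120 N. Pads are 22 mm wide; open, the fingers measure 114 mm over their backs; the gripper's body (76 mm by 85 mm) begins 54 mm behind the grasp point. The pads swing forward as they close: fully open they stand 13 mm farther back than shut.
Start: joints at [-1.375, 0.13, 1.488, -0, 1.523, -0.085], TCP at [0.166, -0.576, 0.231] pointing down, gripper open.
Joint ranges: [-2.96, 2.96], [-0.89, 2.26], [0.02, 2.5], [-1.34, 4.48], [0, 2.73], [-2.66, 2.66]. Speed limits (rad/s): [2.39, 2.39, 2.79, 3.14, 3.14, 3.14].

INTERFACE

Orientations are given as a unit quaternion [w, x, y, z].
In Python, from bench import state, grab_frame, job gives the robot as it stands. The module is installed in compiled form; this text tells all that it offers.
- The arm moves only by the tool apply_moves, never from a script. Its arguments are lists of equal length, an entry for each row: "dp": the shift along the tool's x, y, z in mm, a list of three; "turn": the turn about the tool's z in degrees. A call has 1 to 12 rows; each row shifts and turns the commanded pose from where the row before left it, along the tool's axes as they then stand; what a row does not reach is not made up. A row lasts 1/10 s, in which the tool goes at most 50 mm and 8.59 degrees, less where a joint would pass 70% of its speed; a pose out of reach is approached as far as the arm can. A call with a gripper value outside its range is refused whole. "jaw" is the opening, from 0 (shut) to 1 (fully open), set as the call begins (left out, the last holds). The fingers move at their own pace and stop on an object; "force" is the grip in N (left out, the last holds). Time passes only in rows, so rows that do not move let the fingers close. It gives the time, the measured TCP pose, the force, the opening and the grip force at its end, in the units of the state.
- state(): the state, without advancing time (a new reading comes with each control period).
- grab_frame(name): name is "side" or "top"; returns a dict with "image" (420x560x3 uint8, red, green, blue), "depth" (420x560 float32, m along the optical axis (not along the pixel's ray), 0 where there is no reading), "intrinsics" (3x3 intrinsics, pixels), "k1" (the pictures are not rectified: a ray, as slopes to the right and down, at radius r is drawn at 1 + k1 r^2 times it, then the intrinsics apply), "rvec" (rotation vector, rad) and "tvec" (3), from world to camera coordinates, as OpenCV has them. Camera axes: x right, y down, z forward; pixel columns grow to the right and rows downward; lengths in m; the calibration is good to about 2 mm. A picture is of the moment at which its call begins.
- job.finish_job(): hands the job in; it is judged then, once.
The state is a dict: "time": time; "qpos": joint angles; "qvel": joint speeds; "effort": joint torques, N m; "tool_pos": TCP position; "tcp_rot": TCP orientation; "wrist_force": force on the tool from outside, world axes, zero at the start; "ft_torque": the same for the moment, N m; "opening": opening from 0.0 (shut) to 1.0 (fully open); "grip_force": force on a finger pad.
Only numpy, scipy, OpenCV 4.12 (cv2) and the standard library are available. Lean on these libraries where they do the work, as an engineer would, in place of code of your own. Each camera call takes 0.05 s, during which the arm holds its last target. There are 200 camera calls.

TASK

Get the coir brick ready for soaking using only pushes: push over the brown brick that stands on end in the grey tray so that it lies flat on its broad face inside the tray, then push the green hold-down frame over from its open position so that it comes down and rests on the brick. Do not lift or carry anything, leave the frame open until the brick is lying flat, and leave the other things on the bench where they are.

Things in the scene. Friction and masses are not known exactly. Their poses are not given: they have to be found in the camera images.
- tray: Grey soaking tray fixed to the bench, open on top, 170 mm (its x) by 370 mm (its y), walls 35 mm high, walls and floor 5 mm thick. Origin: centre of its underside, on the bench. Its +y points to the robot's left, +x roughly away from the robot. The brick stands near the +y end; the rest, towards -y, is empty for it to fall into.
- brick: Brown coir brick, loose, 0.45-0.85 kg, 100 (its x) by 60 (y) by 200 mm (z), standing on end on the tray floor. Origin: centre of the end it stands on. Its y is within 0.1 rad of the tray's y. A push of a few N towards -y, high on its +y face, tips it; past 17 degrees it falls by itself. Lying right: on its broad face, its y axis up, top 65 mm above the bench.
- brick_center (a point): Centre of the coir brick (half-way up, 100 mm from the end it stands on).
- holddown (a joint): Hinge angle of the green hold-down frame, rad: 0 = level, just resting on a brick lying flat; 1.57 = upright; starts open at 1.75 to 1.95, leaning back over the tray's -x side (towards the robot); open stop 2.05, lower stop -0.25. Slight friction (0.085 N m): it stays put near upright and falls by its own weight below about 1 rad.
- holddown_bar (a point): Middle of the frame's outer cross bar, highest when open. The frame (0.2 kg) is a U of round green bar 10 mm thick: two side arms 140 mm apart and this cross bar 145 mm from the hinge axis, with a thinner cross bar half-way. Push the outer bar towards the tray's +x to close it.
- holddown_hinge (a point): Point on the frame's hinge axis, mid-way between the arms: in the tray's frame at x -92, y -20, z +71 mm. The axis is along the tray's y.
- spare_brick: Bystander: second brown brick, already lying flat on the bench (not in the tray), 100 x 200 x 60 mm high. Origin: centre of its underside.
- pot: Bystander: terracotta pot, 72 mm across, 70 mm high. Origin: centre of its underside.
- jar: Bystander: amber glass jar, 60 mm across, 85 mm high. Origin: centre of its underside.
- cup: Bystander: blue plastic cup, 68 mm across, 80 mm high. Origin: centre of its underside.
- small_pot: Bystander: small terracotta pot, 64 mm across, 60 mm high, on the robot's side of the tray. Origin: centre of its underside.
- spray_bottle: Bystander: white spray bottle with green head, 68 mm across, 186 mm high. Origin: centre of its underside.
- trowel: Bystander: hand trowel with wooden handle lying on the bench, about 280 mm long, 60 mm wide, 24 mm high. Origin: on the bench about the middle of its length.
Things that resemble listed ones, but are neither listed nor needed, are in the scene too. Leave any red look-alike of the brick alone.

How it is judged:
On the way, in this order (a step that is already met when the one before it is completed fails the run):
1. the brick lies flat on its broad face inside the tray while the hold-down frame is still open (angle between brick's own y axis and vertical below 0.1 rad and x of brick_center in the frame of tray between -0.04 and 0.04 m and y of brick_center in the frame of tray between -0.09 and 0.09 m and height (world z) of brick_center below 0.045 m and value of joint holddown above 1.2 rad and linear speed of brick below 0.05 m/s), for 0.2 s.
2. the hold-down frame has been pushed over and rests on the brick (value of joint holddown between -0.08 and 0.1 rad and contact force between holddown and brick above 0.1 N), for 0.2 s.
At the end, for the whole second after the job is handed in: The brick lies still on its broad face on the tray floor (within 0.1 rad; centre within 40 mm across and 90 mm along of the tray's middle, under 45 mm above the bench), and the hold-down frame rests on it, still (joint -0.08 to 0.1 rad, touching the brick) (all of step 2 and angle between brick's own y axis and vertical below 0.1 rad and x of brick_center in the frame of tray between -0.04 and 0.04 m and y of brick_center in the frame of tray between -0.09 and 0.09 m and height (world z) of brick_center below 0.045 m and linear speed of brick below 0.02 m/s and velocity of joint holddown between -0.1 and 0.1 rad/s).
It fails at once if the brick is lifted (its centre rises more than about 25 mm above where it stood) (height (world z) of brick_center above 0.13 m).
It fails at once if the frame is closed onto the tray before the brick lies flat (value of joint holddown below 0.8 rad and angle between brick's own y axis and vertical above 0.3 rad).
It fails at once if a bystander (pots, jar, cup, spray bottle, trowel, spare brick) is moved more than 30 mm (distance of any of pot, jar, cup, small_pot, spray_bottle, trowel, spare_brick from where it was at the start of the episode above 0.03 m).
It also fails if it takes over 43 s, if anything falls off the work surface, if the arm or the gripper's body presses on something with over 40 N, if the wrist force passes 120 N, or if a joint passes its speed limit or range.

## Working session

There is one attempt and no reset: what is moved stays moved. The work goes in short steps, Python scripts to look and compute and a tool call to move; the robot and the scene stay as the last step left them, time stands still between calls to the robot, and variables do not carry over. Pictures are saved under pics/ and viewed, at most 10 in all, crops included, and the job is handed in when it is done.

Besides the shell and the picture viewer there is one more tool, called as a command line: name --pt "numbers of a row" for each row, then --argument value for the rest. apply_moves: Moves the arm, as the interface text tells. Its arguments: {"type":"object","properties":{"dp":{"type":"array","items":{"type":"array","items":{"type":"number"}}},"turn":{"type":"array","items":{"type":"number"}},"jaw":{"type":"number"},"force":{"type":"number"}},"required":["dp","turn"]}

```bash
mkdir -p pics
cat > h.py <<'E'
import numpy as np,cv2
from bench import state,grab_frame,job
def cloud(f):
    K=f["intrinsics"];k1=f["k1"];R=cv2.Rodrigues(np.array(f["rvec"],float))[0];t=np.array(f["tvec"],float).ravel()
    H,W=f["depth"].shape;u,v=np.meshgrid(np.arange(W),np.arange(H))
    p=np.stack([u,v],-1).reshape(-1,1,2).astype(float)
    s=cv2.undistortPoints(p,np.array(K,float),np.array([k1,0,0,0,0.])).reshape(H,W,2)
    d=f["depth"].astype(float)
    c=np.dstack([s[...,0]*d,s[...,1]*d,d])
    w=(c-t)@R; w[d==0]=np.nan
    return w
E
python3 - <<'E'
from h import *
for n in("side","top"):
    f=grab_frame(n);np.save(n+"_w.npy",cloud(f));cv2.imwrite(f"pics/{n}0.png",f["image"][...,::-1])
    np.save(n+"_im.npy",f["image"])
    print(n,f["k1"],f["intrinsics"],-cv2.Rodrigues(np.array(f["rvec"]))[0].T@np.array(f["tvec"]).ravel())
print(state())
E
```

```text
side 0.03194302307454454 [[393.97708147   0.         279.11287515]
 [  0.         393.97708147 213.06046483]
 [  0.           0.           1.        ]] [ 0.39188602 -0.62009976  0.67918518]
top 0.007755773958654476 [[404.04193315   0.         285.64158684]
 [  0.         404.04193315 217.54279516]
 [  0.           0.           1.        ]] [ 0.36558656 -0.00811572  0.99629307]
{'time': 0.1, 'qpos': array([-1.37540470e+00,  1.31092405e-01,  1.48919862e+00, -3.39229471e-05,
        1.52300060e+00, -8.53916217e-02]), 'qvel': array([-0.00014108,  0.00011493, -0.00198703, -0.00061563, -0.00138005,
        0.00191151]), 'effort': array([ 4.06412428e-04, -5.70953393e+01, -5.01940763e+01, -2.73557953e-04,
        8.19682115e-03,  1.81560017e-05]), 'tool_pos': array([ 0.16618037, -0.57599886,  0.23032979]), 'tcp_rot': array([-8.47271547e-04,  9.90160799e-01,  1.39931665e-01, -6.36140495e-05]), 'wrist_force': array([-0.47028344,  0.21179301, -0.18733299]), 'ft_torque': array([ 2.45318591e-05,  3.69104962e-02, -9.52196007e-03]), 'grip_force': 0.0, 'opening': 1.0020921270981982}
```

View pics/side0.png

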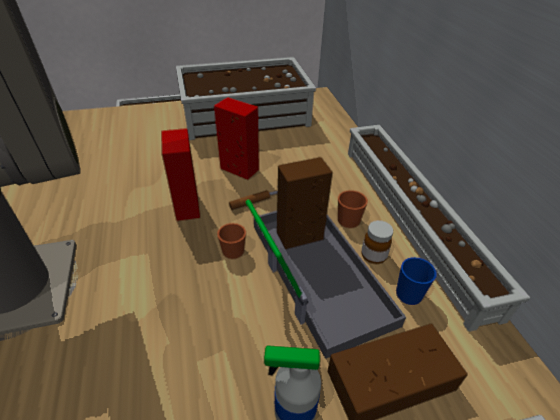

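View pics/top0.png

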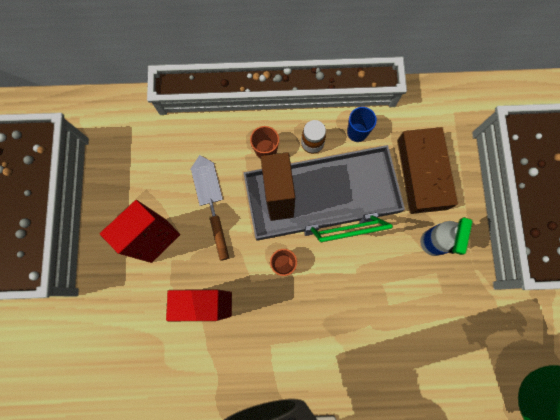

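The side view shows the brown brick standing at (305,205) in the grey tray, with the green frame running (250,205)-(305,295). The red bricks at (180,175) and (238,140) are look-alikes. In the top view the brick is at (277,185), the tray at (325,190) and the frame bar at (352,232). The trowel at (212,210) is on the +y side, and the pot at (265,140) and small pot at (283,262) are nearby.

Run:
```python
from h import *
w=np.load("top_w.npy");im=np.load("top_im.npy");h=cv2.cvtColor(im,cv2.COLOR_RGB2HSV).astype(int)
H,S,V=h[...,0],h[...,1],h[...,2]
X,Y,Z=w[...,0],w[...,1],w[...,2]
def rect(m,n):
    p=w[m]; r=cv2.minAreaRect((p[:,:2]*1000).astype(np.float32)); print(n,m.sum(),"rect",np.round(r[0],0),np.round(r[1],0),round(r[2],1),"z",np.percentile(p[:,2],[2,50,98]).round(3)); return r
box=np.zeros(Z.shape,bool);box[140:230,255:305]=1
r=rect(box&(Z>.195)&(Z<.22),"bricktop");print(cv2.boxPoints(r).round())
t=np.zeros(Z.shape,bool);t[140:245,235:410]=1
r=rect(t&(Z>.030)&(Z<.042)&(S<70),"trayrim");print(cv2.boxPoints(r).round())
g=(H>45)&(H<75)&(S>180)&(V>60);g[:, 400:]=0;g[300:]=0
p=w[g];print("green z",np.nanpercentile(p[:,2],[1,20,50,80,99]).round(3))
top=g&(Z>np.nanpercentile(p[:,2],99)-.02);rect(top,"bar");q=w[top];i=q[:,1].argsort();print(q[i[:5]].mean(0).round(3),q[i[-5:]].mean(0).round(3))
for n,(v,u,a,b) in dict(trowel=(155,190,265,230),pot=(125,250,160,282),jar=(118,300,155,328),smallpot=(248,268,278,298),spray=(215,420,260,475),redtip=(200,95,265,182),red2=(285,160,325,235)).items():
    s=w[v:a,u:b].reshape(-1,3);s=s[s[:,2]>.008];print(n,s.min(0).round(3),s.max(0).round(3))
w=np.load("side_w.npy");im=np.load("side_im.npy");h=cv2.cvtColor(im,cv2.COLOR_RGB2HSV).astype(int)
H,S,V=h[...,0],h[...,1],h[...,2]
g=(H>45)&(H<75)&(S>180)&(V>60);g[330:]=0;p=w[g]
m=p[:,2]>np.nanpercentile(p[:,2],98)-.02;q=p[m];i=q[:,1].argsort();print("side bar",q[i[:8]].mean(0).round(3),q[i[-8:]].mean(0).round(3),q.mean(0).round(3))
b=np.zeros(g.shape,bool);b[155:185,270:335]=1;rect(b&(w[...,2]>.19)&(w[...,2]<.225),"bricktop side")
```

```text
bricktop 1390 rect [616.   2.] [101.  60.] 5.6 z [0.201 0.205 0.208]
[[563.  27.]
 [569. -33.]
 [669. -23.]
 [663.  37.]]
trayrim 923 rect [ 647. -105.] [232. 371.] 9.2 z [0.031 0.035 0.039]
[[ 503.   60.]
 [ 562. -306.]
 [ 791. -269.]
 [ 732.   97.]]
green z [0.103 0.145 0.21  0.213 0.215]
bar 296 rect [ 494. -147.] [ 13. 146.] 9.1 z [0.206 0.212 0.215]
[ 0.504 -0.218  0.213] [ 0.485 -0.076  0.206]
trowel [0.469 0.13  0.008] [0.737 0.216 0.027]
pot [ 0.651 -0.008  0.008] [0.788 0.067 0.209]
jar [ 0.736 -0.12   0.008] [ 0.793 -0.059  0.09 ]
smallpot [ 0.424 -0.034  0.008] [0.484 0.027 0.065]
spray [ 0.447 -0.391  0.009] [ 0.527 -0.341  0.191]
redtip [0.47  0.25  0.009] [0.579 0.36  0.204]
red2 [0.333 0.123 0.008] [0.394 0.224 0.204]
side bar [ 0.507 -0.222  0.202] [ 0.481 -0.079  0.211] [ 0.493 -0.16   0.21 ]
bricktop side 1084 rect [616.   1.] [100.  62.] 5.3 z [0.191 0.204 0.206]
```

apply_moves --pt "0 0 -30" --pt "0 0 -30" --pt "0 0 -30" --pt "25 -31 0" --pt "25 -31 0" --pt "25 -31 0" --pt "25 -31 0" --pt "25 -31 0" --pt "25 -31 0" --pt "25 -31 0" --pt "25 -31 0" --pt "25 -31 0" --turn '[5.2,5.2,0,0,0,0,0,0,0,0,0,0]' --jaw 0

```text
time: 1.3
tool_pos: [0.363, -0.275, 0.321]
tcp_rot: [-0.0, 0.999, 0.05, -0.0]
wrist_force: [0.8, -0.2, -0.5]
opening: -0.002
grip_force: 0.0
```

apply_moves --pt "25 -31 0" --pt "25 -31 0" --pt "25 -31 0" --pt "25 -31 0" --pt "25 -31 0" --pt "25 -31 0" --pt "25 -31 0" --pt "25 -31 0" --pt "25 -31 0" --pt "25 -31 0" --pt "25 -31 0" --pt "0 0 0" --turn '[0,0,0,0,0,0,0,0,0,0,0,0]'

```text
time: 2.5
tool_pos: [0.6032, 0.0941, 0.3191]
tcp_rot: [-0.001, 0.999, 0.052, -0.001]
wrist_force: [-0.2, -1.0, -1.2]
opening: -0.0
grip_force: 0.0
```

apply_moves --pt "6 0 28" --pt "0 0 28" --pt "0 0 28" --pt "0 0 28" --pt "0 0 28" --pt "0 0 0" --pt "0 0 0" --turn '[0,0,0,0,0,0,0]'

```text
time: 3.2
tool_pos: [0.6078, 0.0902, 0.1812]
tcp_rot: [0.0, 0.999, 0.049, -0.001]
wrist_force: [-0.7, -0.7, -0.8]
opening: 0.0
grip_force: 0.0
```

Run:
```python
from h import *
f=grab_frame("side");cv2.imwrite("pics/s1.png",cv2.resize(f["image"][80:320,160:480,::-1],None,fx=2,fy=2))
```

```text
(no output)
```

View pics/s1.png

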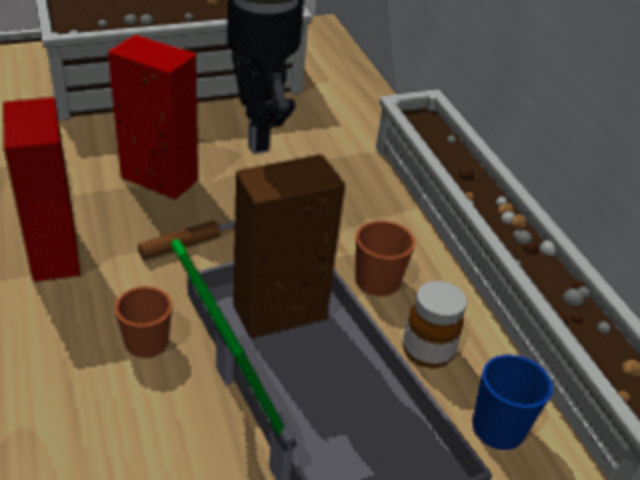

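The crop confirms it: the only brown brick on end is the one in the tray at crop (290,240), with the shut fingers behind its +y side at (260,130). Now I'll push.

apply_moves --pt "0 15 0" --pt "0 15 0" --pt "0 7 0" --pt "0 6 0" --pt "0 6 0" --pt "0 6 0" --pt "0 6 0" --pt "0 6 0" --pt "0 6 0" --pt "0 6 0" --turn '[0,0,0,0,0,0,0,0,0,0]'

```text
time: 4.25
tool_pos: [0.6162, 0.0115, 0.1812]
tcp_rot: [0.0, 0.999, 0.05, -0.0]
wrist_force: [0.0, -1.4, 1.5]
opening: -0.005
grip_force: 0.2
```

Run:
```python
from h import *
f=grab_frame("side");cv2.imwrite("pics/s2.png",cv2.resize(f["image"][80:320,160:480,::-1],None,fx=2,fy=2))
print(state()["wrist_force"],state()["tool_pos"])
```

```text
[ 1.34709597 -0.35937784  0.34669172] [0.61625045 0.01055846 0.18118115]
```

View pics/s2.png

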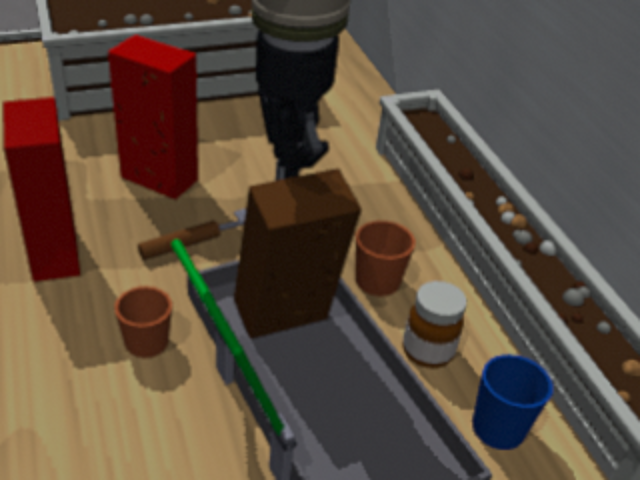

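The brick is tilting towards -y, its top now at crop (300,200), and its base hasn't slid. I'll keep pushing.

apply_moves --pt "0 6 0" --pt "0 6 0" --pt "0 6 0" --pt "0 6 0" --pt "0 6 0" --pt "0 6 0" --pt "0 0 0" --pt "0 0 0" --pt "0 0 0" --pt "0 0 0" --pt "0 0 0" --pt "0 0 0" --turn '[0,0,0,0,0,0,0,0,0,0,0,0]'

```text
time: 5.5
tool_pos: [0.6197, -0.0237, 0.1813]
tcp_rot: [-0.0, 0.999, 0.05, 0.0]
wrist_force: [-1.0, -0.1, 0.2]
opening: -0.001
grip_force: 0.0
```

Run:
```python
from h import *
f=grab_frame("side");cv2.imwrite("pics/s3.png",cv2.resize(f["image"][80:320,160:480,::-1],None,fx=2,fy=2))
print(state()["wrist_force"],state()["tool_pos"])
```

```text
[-0.67009887 -0.00392362  0.52982959] [ 0.61976003 -0.02368836  0.18131381]
```

View pics/s3.png

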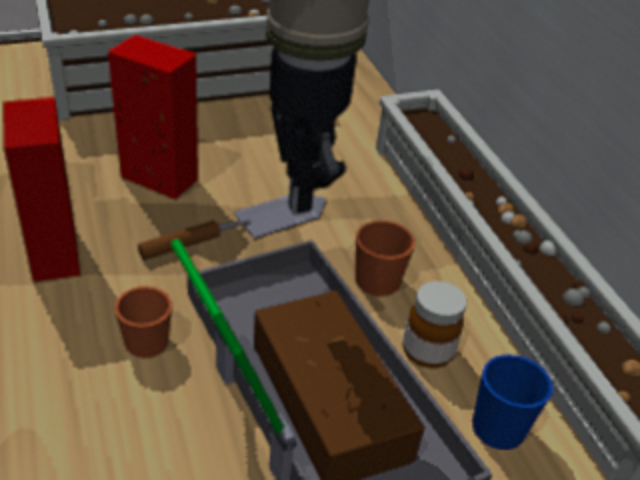

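The brick lies flat in the tray, at crop (340,380). I'll check the numbers.

Run:
```python
from h import *
c,s=np.cos(np.radians(9.15)),np.sin(np.radians(9.15))
for n in("side","top"):
    f=grab_frame(n);w=cloud(f);h=cv2.cvtColor(f["image"],cv2.COLOR_RGB2HSV).astype(int)
    hx=w[...,0]*c+w[...,1]*s;hy=-w[...,0]*s+w[...,1]*c;Z=w[...,2]
    m=(Z>.055)&(Z<.075)&(abs(hx-.6)<.08)&(abs(hy+.205)<.18)&(h[...,0]<20)&(h[...,1]>100)
    r=cv2.minAreaRect((np.c_[hx[m],hy[m]]*1000).astype(np.float32));print(n,m.sum(),r,Z[m].min(),np.median(Z[m]),Z[m].max())
    rim=(Z>.030)&(Z<.040)&(h[...,1]<70)&(abs(hy+.205)<.18)&(abs(hx-.6)<.1)
    print(np.histogram(hx[rim],np.arange(.5,.7,.005)))
    g=(h[...,0]>45)&(h[...,0]<75)&(h[...,1]>180)&(h[...,2]>60)&(abs(hy+.22)<.09)&(abs(hx-.47)<.1)&(Z>.195)
    print("bar",np.median(np.c_[hx,hy,Z].reshape(-1,3)[0:0],0) if 0 else (np.median(hx[g]),np.median(hy[g]),Z[g].max()))
```

```text
side 3849 ((599.3339233398438, -234.5313720703125), (202.1212615966797, 100.6803207397461), 85.88478088378906) 0.05500812529766546 0.06420233389658066 0.0685466223715614
(array([  0,  48,  12,  87,  92,   2,   1,   5,   3,   3,   2,   4,   3,
         4,   3,   3,   4,   8,   4,   3,   4,   3,   3,   4,   4,   3,
         2,   1,   4,   2,   4,   2,   3,   3,   6,   1, 213, 211,   1]), array([0.5  , 0.505, 0.51 , 0.515, 0.52 , 0.525, 0.53 , 0.535, 0.54 ,
       0.545, 0.55 , 0.555, 0.56 , 0.565, 0.57 , 0.575, 0.58 , 0.585,
       0.59 , 0.595, 0.6  , 0.605, 0.61 , 0.615, 0.62 , 0.625, 0.63 ,
       0.635, 0.64 , 0.645, 0.65 , 0.655, 0.66 , 0.665, 0.67 , 0.675,
       0.68 , 0.685, 0.69 , 0.695]))
bar (np.float64(0.46163882009171076), np.float64(-0.2382447680143891), np.float64(0.21366438512101446))
top 2258 ((598.93408203125, -234.47067260742188), (199.99891662597656, 100.0074462890625), 86.44117736816406) 0.055195601517513924 0.06533882415954424 0.07069143655681116
(array([ 0,  3,  1, 34, 67,  0,  0,  1,  0,  2,  1,  1,  1,  1,  2,  1,  1,
        2,  1,  2,  0,  2,  3,  0,  0,  1,  0,  1,  4,  1,  1,  0,  0,  1,
        1,  1, 54, 58,  0]), array([0.5  , 0.505, 0.51 , 0.515, 0.52 , 0.525, 0.53 , 0.535, 0.54 ,
       0.545, 0.55 , 0.555, 0.56 , 0.565, 0.57 , 0.575, 0.58 , 0.585,
       0.59 , 0.595, 0.6  , 0.605, 0.61 , 0.615, 0.62 , 0.625, 0.63 ,
       0.635, 0.64 , 0.645, 0.65 , 0.655, 0.66 , 0.665, 0.67 , 0.675,
       0.68 , 0.685, 0.69 , 0.695]))
bar (np.float64(0.46226097725062726), np.float64(-0.25053626969886955), np.float64(0.21677612748303243))
```

The brick is at tray (-4,-30) mm, top 65 mm: good. The frame is still open at about 1.9 rad. Now I'll go round behind the bar.

apply_moves --pt "0 0 -35" --pt "0 0 -35" --pt "0 0 -35" --pt "0 0 -35" --pt "-30 19 0" --pt "-30 19 0" --pt "-30 19 0" --pt "-30 19 0" --pt "-30 19 0" --pt "-32 19 0" --pt "0 0 0" --pt "0 0 0" --turn '[0,0,0,0,0,0,0,0,0,0,-3.4,0]'

```text
time: 6.85
tool_pos: [0.4494, -0.156, 0.3217]
tcp_rot: [0.0, 0.997, 0.079, 0.001]
wrist_force: [-0.4, -0.4, -1.0]
opening: -0.002
grip_force: 0.0
```

apply_moves --pt "0 0 35" --pt "0 0 35" --pt "0 0 35" --pt "0 0 30" --pt "0 0 0" --pt "0 0 0" --turn '[0,0,0,0,0,0]'

```text
time: 7.45
tool_pos: [0.4501, -0.1549, 0.1867]
tcp_rot: [-0.0, 0.997, 0.079, -0.0]
wrist_force: [0.5, -0.4, -0.1]
opening: -0.003
grip_force: 0.0
```

Run:
```python
from h import *
f=grab_frame("side");cv2.imwrite("pics/s4.png",cv2.resize(f["image"][80:320,160:480,::-1],None,fx=2,fy=2))
```

```text
(no output)
```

View pics/s4.png

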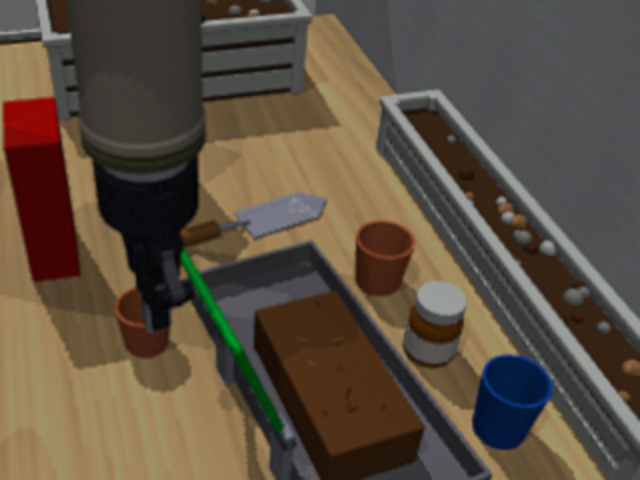

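The fingers (crop (155,310)) are on the robot side of the green bar, about mid-length and clear of the small pot. Pushing along tray +x.

apply_moves --pt "12 0 0" --pt "12 0 0" --pt "8 0 0" --pt "8 0 0" --pt "8 0 0" --pt "10 0 0" --pt "10 0 0" --pt "10 0 0" --pt "10 0 0" --pt "10 0 0" --pt "10 0 0" --pt "10 0 0" --turn '[0,0,0,0,0,0,0,0,0,0,0,0]'

```text
time: 8.7
tool_pos: [0.5672, -0.1365, 0.1861]
tcp_rot: [-0.0, 0.997, 0.079, -0.0]
wrist_force: [-0.5, -0.0, 0.5]
opening: 0.002
grip_force: 0.2
```

apply_moves --pt "8 0 0" --pt "8 0 0" --pt "6 0 0" --pt "6 0 0" --pt "5 0 0" --pt "5 0 0" --pt "0 0 0" --pt "0 0 0" --pt "0 0 0" --pt "0 0 0" --pt "0 0 0" --turn '[0,0,0,0,0,0,0,0,0,0,0]'

```text
time: 9.8
tool_pos: [0.6039, -0.1307, 0.1864]
tcp_rot: [0.0, 0.997, 0.079, 0.0]
wrist_force: [-0.7, -0.3, 0.5]
opening: -0.0
grip_force: 0.0
```

Run:
```python
from h import *
f=grab_frame("side");cv2.imwrite("pics/s5.png",cv2.resize(f["image"][80:320,160:480,::-1],None,fx=2,fy=2))
print(state()["wrist_force"])
```

```text
[ 0.53880982 -0.1434608  -0.21066293]
```

View pics/s5.png

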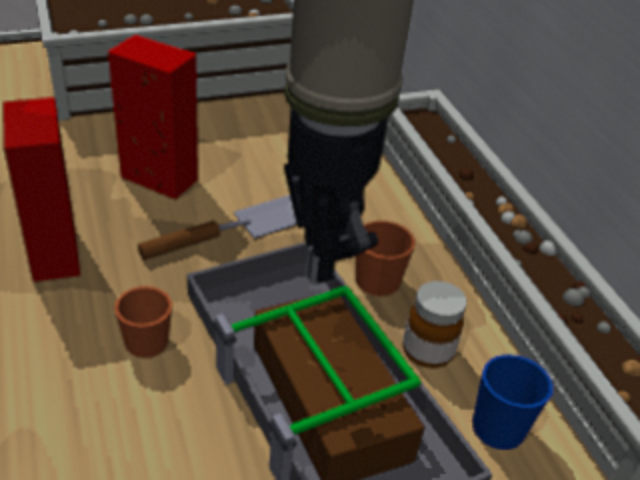

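The frame is down on the brick, with its outer bar at crop (380,335) and mid bar at (320,355), and the gripper is clear. I'll check the level and the brick pose before handing in.

Run:
```python
from h import *
c,s=np.cos(np.radians(9.15)),np.sin(np.radians(9.15))
f=grab_frame("side");w=cloud(f);h=cv2.cvtColor(f["image"],cv2.COLOR_RGB2HSV).astype(int)
hx=w[...,0]*c+w[...,1]*s;hy=-w[...,0]*s+w[...,1]*c;Z=w[...,2]
m=(Z>.055)&(Z<.075)&(abs(hx-.6)<.08)&(abs(hy+.205)<.18)&(h[...,0]<20)&(h[...,1]>100)
print(cv2.minAreaRect((np.c_[hx[m],hy[m]]*1000).astype(np.float32)),np.median(Z[m]))
g=(h[...,0]>45)&(h[...,0]<75)&(h[...,1]>180)&(h[...,2]>60)&(hx>.5)&(hx<.7)&(Z>.05)&(Z<.2)
a=np.polyfit(hx[g],Z[g],1);print("slope",a,g.sum(),np.median(Z[g&(hx>.645)]),np.median(Z[g&(hx<.56)]))
```

```text
((599.3053588867188, -234.16647338867188), (200.88011169433594, 100.06292724609375), 86.27101135253906) 0.06421339229093315
slope [-0.00359888  0.07494845] 999 0.07329714566523196 0.0743379317189571
```

The frame is level (slope about 0) and the brick hasn't moved, so I'm handing in.

```bash
python3 -c "
from bench import job
print(job.finish_job())"
```

```text
the job is handed in; nothing more can be done
None
```

The brick lies flat in the tray with the hold-down frame level on top of it; no bystander was touched as far as the pictures show, and the job was handed in at about 10 s of the 43 s limit (no verdict was returned).

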